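# Screw the sample pot's lid down tight

## Task

Three sample pots stand in round metal holders on the bench. The lid of the wide pot - the one with the biggest white lid, standing a few millimetres high on its black neck - is only started on its thread: screw it down, clockwise seen from above, until it stops tight, then let go. Do not push against the other two pots, whose lids are already shut.

Things in the scene. Friction and masses are not known exactly. Their poses are not given: they have to be found in the camera images.
- lid (a joint): Turn of the wide pot's lid on its coarse thread, rad: grows clockwise seen from above and stops dead at 1.5, tight. Starts at 0.1 to 0.6, so 50 to 80 degrees remain: one grasp is enough. The lid sinks 4 mm per rad turned; whatever grips it must sink along. Thread friction is about 0.2 N m; it stays where it is left, and pressing down gently does not turn it.
- lid_grip (a point): Centre of the wide pot's lid, on its upright axis, at mid-height; z up, turns with the lid. Lid: round ribbed white cap, 50 mm in diameter (53 over ribs), 22 mm high; grip across any diameter. When tight this point is 79 mm above the bench. Below it: black neck 41 mm wide, amber pot 47 mm wide, aluminium holder 80 mm wide and 24 mm high; pot and holder are fixed to the bench.
- pot_small: A narrower, lower amber pot, shut, fixed in a like holder 80 mm in diameter: white lid 34 mm in diameter, top at 76 mm above the bench. Origin at the centre of the holder's underside, z up.
- pot_tall: A slender, tall amber pot, shut, fixed in a like holder 80 mm in diameter: white lid 29 mm in diameter, top at 106 mm above the bench. Origin at the centre of the holder's underside, z up.

How it is judged (in metres and radians):
At the end, for the whole second after the job is handed in: The wide pot's lid is screwed down to within 0.175 rad (10 degrees) of its stop at 1.5 rad, and at rest (value of joint lid above 1.325 rad and velocity of joint lid between -0.1 and 0.1 rad/s); the robot touches nothing.
It fails at once if the small pot is pushed with more than 8 N (contact force between pot_small and the fingers above 8 N or contact force between pot_small and the arm above 8 N).
It fails at once if the tall pot is pushed with more than 8 N (contact force between pot_tall and the fingers above 8 N or contact force between pot_tall and the arm above 8 N).
It also fails if it takes over 29 s, if anything falls off the work surface, if the arm or the gripper's body presses on something with over 40 N, if the wrist force passes 120 N, or if a joint passes its speed limit or range.

## Robot

A 6-joint arm with a two-finger parallel gripper is mounted at the origin on the work surface. World frame = base frame: x ahead of the robot, y to its left, z up, the work surface at z = 0. Lengths are in m, angles in degrees, forces in N, time in s.
With the tool pointing down it reaches from about 0.325 to 0.85 m from the base axis. Payload 4.4 kg.
Tool frame: the origin (TCP) lies midway between the tips of the shut fingers; the grasp point (between the pads) lies 19 mm behind it (robot.hold_point_z is the x of the grasp point in the tool frame, in m); x points along the fingers, y is the direction in which the jaws open and shut, and the axes are right-handed (so a half turn about x gives the same grasp; the last joint's range is limited). The gripper opens to 94 mm and grips with 3 to 60 N. Pads are 16 mm wide; open, the fingers measure 119 mm over their backs; the gripper's body (75 mm by 177 mm) begins 78 mm behind the grasp point.
Start: joints at [-77.034, 11.837, 88.321, -0, 79.842, -8.623], TCP at [0.212, -0.535, 0.205] pointing down, gripper open.
Joint ranges: [-156.59, 156.59], [-49.26, 127.26], [12.9, 141.05], [-63.56, 243.56], [4.71, 150.69], [-161.64, 161.64]. Speed limits (degrees/s): [159.86, 159.86, 180, 180, 180, 180].

## Interface

Orientations are given as a 3x3 rotation matrix whose columns are the frame's x, y, z axes.
In Python, from bench import robot gives the robot as it stands. The module is installed in compiled form; this text tells all that it offers.
- The arm moves only by the tool play_rows, never from a script. Its argument "motion" is a list of rows, each an object of numbers: "wx", "wy", "wz": the turn, a rotation vector about the tool's x, y, z in degrees; "dx", "dy", "dz": the shift along the tool's x, y, z in cm; "gripper": the finger opening in cm, from 0 to 9.4. In form: [{"wx": .., "wy": .., "wz": .., "dx": .., "dy": .., "dz": .., "gripper": ..}, ...]. A call has 1 to 12 rows; each row is the pose to reach, as a shift and turn from the pose commanded when the call began, along the tool's axes at that moment; what a row does not reach only later rows make up. A row lasts 1/10 s, in which the tool goes at most 50 mm and 8.59 degrees, less where a joint would pass 70% of its speed; a pose out of reach is approached as far as the arm can. A call with a gripper value outside its range is refused whole. The fingers move at their own pace and stop on an object; "squeeze" is the grip in N (left out, the last holds). Time passes only in rows, so rows that repeat a pose let the fingers close. It gives the time, the measured TCP pose, the force and the opening at its end, in the units of the state.
- robot.read_state(): the state, without advancing time (a new reading comes with each control period).
- robot.snapshot(name): name is "scene" or "top" or "wrist"; returns a dict with "pixels" (384x512x3 uint8, blue, green, red), "z_map" (384x512 float32, m along the optical axis (not along the pixel's ray), 0 where there is no reading), "vertical_fov" (degrees; the focal length in pixels is half the picture's height over the tangent of half this angle, whatever the lens; pixels are square), "cx", "cy" (the principal point, pixels), "k1" (the pictures are not rectified: a ray, as slopes to the right and down, at radius r is drawn at 1 + k1 r^2 times it, then the intrinsics apply), "rvec" (rotation vector, rad) and "tvec" (3), from world to camera coordinates, as OpenCV has them; the wrist camera has in their place "T_tool_cam" (4x4, takes a point from camera to tool coordinates, whose origin is the TCP and whose axes are the tool frame's). Camera axes: x right, y down, z forward; pixel columns grow to the right and rows downward; lengths in m; the calibration is good to about 2 mm. A picture is of the moment at which its call begins: read the wrist's pose just before it.
- robot.job_done(): hands the job in, once; it reports no verdict.
The state is a dict: "time": time; "joint_pos": joint angles; "qvel": joint speeds; "tau": joint torques, N m; "tool_pos": TCP position; "orientation": TCP orientation; "contact_force": force on the tool from outside, world axes, zero at the start; "torque": the same for the moment, N m; "grip_width": finger opening in m.
Only numpy, scipy, OpenCV 4.12 (cv2) and the standard library are available. Lean on these libraries where they do the work, as an engineer would, in place of code of your own. Each camera call takes 0.05 s, during which the arm holds its last target.

## Working session

There is one attempt and no reset: what is moved stays moved. The work goes in short steps, Python scripts to look and compute and a tool call to move; the robot and the scene stay as the last step left them, time stands still between calls to the robot, and variables do not carry over. Pictures are saved under pics/ and viewed, and the job is handed in when it is done.

Besides the shell and the picture viewer there is one more tool, called by a JSON object that holds its "name" and its "arguments", one argument or row to a line. play_rows: Moves the arm, as the interface text tells. Its arguments: {"type":"object","properties":{"motion":{"type":"array","items":{"type":"object","properties":{"wx":{"type":"number"},"wy":{"type":"number"},"wz":{"type":"number"},"dx":{"type":"number"},"dy":{"type":"number"},"dz":{"type":"number"},"gripper":{"type":"number"}}}},"squeeze":{"type":"number"}},"required":["motion"]}

```bash
mkdir -p pics
cat > h.py <<'E'
import numpy as np,cv2
from bench import robot
def snap(n):
    st=robot.read_state(); s=robot.snapshot(n)
    s['f']=s['pixels'].shape[0]/2/np.tan(np.radians(s['vertical_fov']/2))
    if n=='wrist':
        T=np.eye(4);T[:3,:3]=np.array(st['orientation']);T[:3,3]=st['tool_pos']
        M=T@np.array(s['T_tool_cam']); s['R']=M[:3,:3]; s['c']=M[:3,3]
    else:
        R,_=cv2.Rodrigues(np.array(s['rvec'],float)); s['R']=R.T; s['c']=-R.T@np.array(s['tvec'],float).ravel()
    return s
def rays(s,uv):
    K=np.array([[s['f'],0,s['cx']],[0,s['f'],s['cy']],[0,0,1.]])
    p=cv2.undistortPoints(np.array(uv,float).reshape(-1,1,2),K,np.array([s['k1'],0,0,0.])).reshape(-1,2)
    return np.c_[p,np.ones(len(p))]
def onplane(s,uv,z):
    d=rays(s,uv)@s['R'].T
    return s['c']+d*((z-s['c'][2])/d[:,2])[:,None]
def cloud(s):
    h,w=s['z_map'].shape; u,v=np.meshgrid(np.arange(w),np.arange(h))
    r=rays(s,np.c_[u.ravel(),v.ravel()])*s['z_map'].reshape(-1,1)
    return (r@s['R'].T+s['c']).reshape(h,w,3)
E
python3 - <<'E'
from h import *
st=robot.read_state();print(st)
for n in('scene','top','wrist'):
    s=snap(n);cv2.imwrite(f'pics/{n}0.png',s['pixels']);print(n,s['c'],s['k1'],s['f'])
    P=cloud(s);px=s['pixels'].astype(int)
    m=(px.min(2)>150)&(px.max(2)-px.min(2)<40)&(P[...,2]>.06)&(P[...,2]<.13)&(s['z_map']>0)
    k,l,stt,c=cv2.connectedComponentsWithStats(m.astype(np.uint8))
    for i in range(1,k):
        if stt[i,4]>60: print(stt[i],c[i].round(1),P[l==i].mean(0).round(4),np.percentile(P[l==i][:,2],95).round(4))
E
```

```text
{'time': 0.0, 'joint_pos': array([-7.70344514e+01,  1.18862220e+01,  8.84050898e+01,  4.49258955e-04,
        7.98389956e+01, -8.62470256e+00]), 'qvel': array([ 0.10715351, -0.0579594 , -0.06953621,  0.04252661, -0.02703726,
       -0.02833554]), 'tau': array([ 6.25572702e-04, -3.70875299e+01, -2.81416261e+01,  6.99858600e-02,
        3.62274970e-02, -1.59410320e-04]), 'tool_pos': array([ 0.21137468, -0.53387563,  0.20426884]), 'orientation': array([[-5.02750351e-04,  3.67964486e-01, -9.29839709e-01],
       [ 2.21804015e-03, -9.29837129e-01, -3.67964665e-01],
       [-9.99997414e-01, -2.24741617e-03, -3.48684061e-04]]), 'contact_force': array([ 1.02407222,  0.49314294, -0.05758915]), 'torque': array([ 0.00164462,  0.02695181, -0.01996491]), 'grip_width': 0.09406192982538229}
scene [1.12659567 0.02141993 0.70489898] -0.07992839066550601 450.4891717228794
top [ 0.43932013 -0.00717348  0.79610179] -0.05300490603720963 361.330408277709
wrist [ 0.2855366  -0.50539914  0.38449437] -0.07564778843772452 337.3738033261012
```

View pics/top0.png

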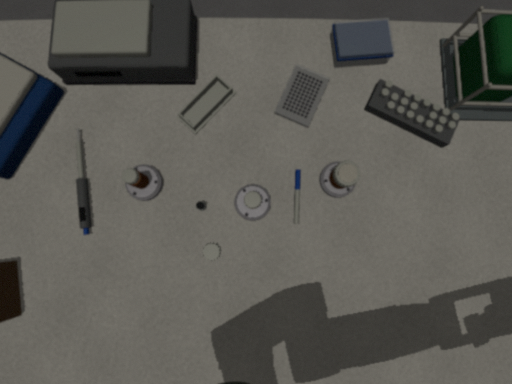

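View pics/scene0.png

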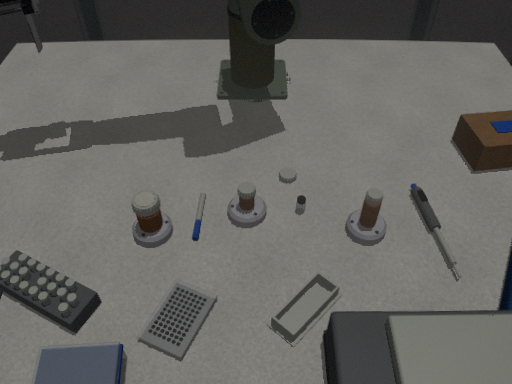

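View pics/wrist0.png

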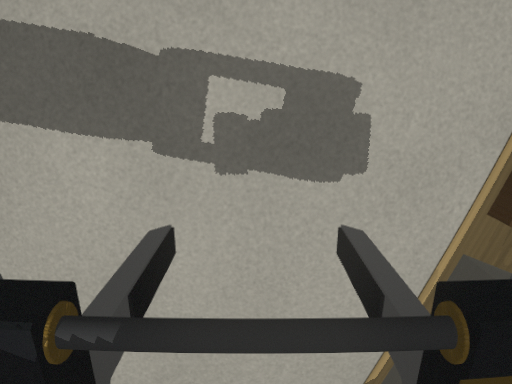

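The wide pot is at about (345,175) in the top view and (147,200) in the scene view. The small pot is at (253,200) and the tall pot at (135,180) in the top view. Next I'll locate them from the depth maps.

Run:
```python
from h import *
for n,boxes in(('top',dict(wide=(318,155,365,200),small=(230,180,275,225),tall=(118,160,168,205))),('scene',dict(wide=(125,185,175,248),small=(225,178,270,228),tall=(343,180,390,246)))):
    s=snap(n);P=cloud(s)
    for k,(a,b,c,d) in boxes.items():
        Q=P[b:d,a:c].reshape(-1,3); z=Q[:,2]; px=s['pixels'][b:d,a:c].reshape(-1,3)
        zt=np.percentile(z[z<.2],98)
        t=Q[(z>zt-.006)&(z<zt+.006)]
        ho=Q[(z>.018)&(z<.030)]
        print(n,k,'ztop',zt.round(4),np.sort(z)[-8:].round(3),len(t),'top mid',((t.max(0)+t.min(0))/2).round(4),(t.max(0)-t.min(0)).round(3),'holder circ',[np.round(v,4) for v in cv2.minEnclosingCircle(ho[:,:2].astype(np.float32))])
    a,b,c,d=boxes['wide']
    cv2.imwrite(f'pics/{n}_w.png',cv2.resize(np.clip(s['pixels'][b-15:d+15,a-15:c+15].astype(int)*2,0,255).astype(np.uint8),None,fx=6,fy=6,interpolation=cv2.INTER_NEAREST))
```

```text
top wide ztop 0.0973 [0.796 0.796 0.796 0.796 0.796 0.796 0.796 0.796] 482 top mid [ 0.5571 -0.1932  0.0957] [0.05  0.048 0.009] holder circ [array([ 0.5581, -0.1934]), np.float64(0.0389)]
top small ztop 0.0768 [0.079 0.079 0.079 0.796 0.796 0.796 0.796 0.796] 228 top mid [ 0.5063 -0.0059  0.0751] [0.034 0.034 0.009] holder circ [array([ 0.5073, -0.0054]), np.float64(0.039)]
top tall ztop 0.1066 [0.109 0.109 0.796 0.796 0.796 0.796 0.796 0.796] 202 top mid [0.5493 0.2338 0.1049] [0.03  0.031 0.009] holder circ [array([0.5497, 0.2329]), np.float64(0.039)]
scene wide ztop 0.0978 [0.705 0.705 0.705 0.705 0.705 0.705 0.705 0.705] 439 top mid [ 0.5603 -0.193   0.0957] [0.049 0.05  0.008] holder circ [array([ 0.5615, -0.1924]), np.float64(0.0391)]
scene small ztop 0.0773 [0.705 0.705 0.705 0.705 0.705 0.705 0.705 0.705] 199 top mid [ 0.5085 -0.0051  0.0756] [0.036 0.035 0.009] holder circ [array([ 0.5115, -0.0052]), np.float64(0.0395)]
scene tall ztop 0.1063 [0.705 0.705 0.705 0.705 0.705 0.705 0.705 0.705] 173 top mid [0.5523 0.2335 0.1044] [0.03  0.029 0.008] holder circ [array([0.5517, 0.2338]), np.float64(0.0393)]
```

View pics/top_w.png

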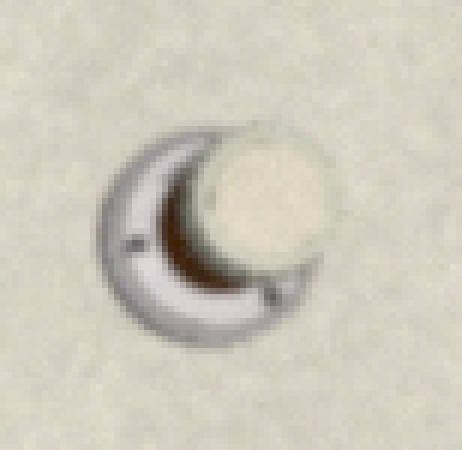

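View pics/scene_w.png

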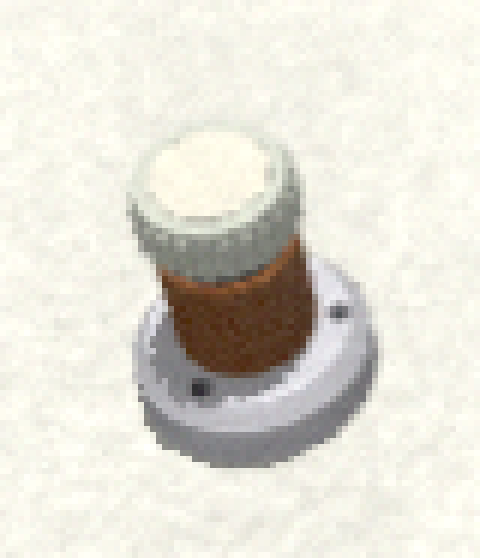

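{"name": "play_rows", "arguments": {
  "motion": [
    {"wx":-7,"dy":-1.0,"dz":-2.2,"gripper":9.4},
    {"wx":-14,"dy":-2.6,"dz":-6.2,"gripper":9.4},
    {"wx":-22,"dy":-4.4,"dz":-10.4,"gripper":9.4},
    {"wx":-30,"dy":-6.2,"dz":-14.6,"gripper":9.4},
    {"wx":-38,"dy":-8.0,"dz":-18.8,"gripper":9.4},
    {"wx":-46,"dy":-9.8,"dz":-23.0,"gripper":9.4},
    {"wx":-54,"dy":-11.6,"dz":-27.2,"gripper":9.4},
    {"wx":-62,"dy":-13.4,"dz":-31.6,"gripper":9.4},
    {"wx":-70,"dy":-15.2,"dz":-36,"gripper":9.4},
    {"wx":-76,"dy":-17,"dz":-40.2,"gripper":9.4},
    {"wx":-80,"dy":-18.4,"dz":-43.5,"gripper":9.4},
    {"wx":-80,"dy":-19.0,"dz":-44.9,"gripper":9.4}
  ]
}}

```text
validation failed for argument at $.mo...
```

{"name": "play_rows", "arguments": {
  "motion": [
    {"gripper":9.4},
    {"gripper":9.4},
    {"gripper":9.4}
  ]
}}

```text
validation failed for argument at $.mo...
```

Run:
```python
from h import *
st=robot.read_state()
for k in('time','joint_pos','tool_pos','orientation','contact_force','torque'):print(k,np.round(st[k],4))
s=snap('wrist');P=cloud(s);cv2.imwrite('pics/w1.png',s['pixels'])
px=s['pixels'].astype(int)
z=P[...,2];m=((z>.085)&(z<.1)&(px.max(2)>90)).astype(np.uint8)
k,l,stt,c=cv2.connectedComponentsWithStats(m)
for i in range(1,k):
    if stt[i,4]>200:
        q=P[l==i];print(stt[i],'mid',((q.max(0)+q.min(0))/2).round(4),(q.max(0)-q.min(0)).round(3),'medz',np.median(q[:,2]).round(4),[np.round(v,4) for v in cv2.minEnclosingCircle(q[:,:2].astype(np.float32))])
```

```text
time 0.25
joint_pos [-7.70336e+01  1.18597e+01  8.83587e+01 -4.00000e-04  7.98410e+01
 -8.62410e+00]
tool_pos [ 0.2115 -0.5343  0.2049]
orientation [[-2.000e-04  3.680e-01 -9.298e-01]
 [ 1.000e-03 -9.298e-01 -3.680e-01]
 [-1.000e+00 -1.000e-03 -1.000e-04]]
contact_force [ 0.6073 -0.0233  0.1994]
torque [-0.0153  0.0173 -0.0009]
```

View pics/w1.png

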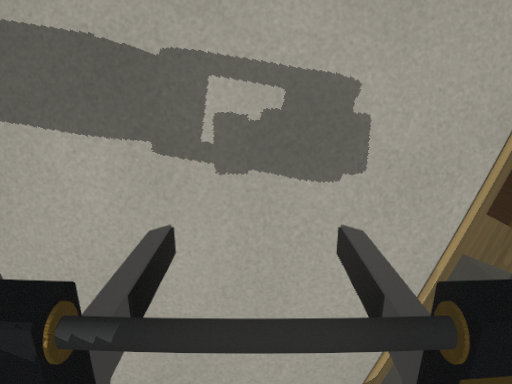

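The arm hasn't moved: both move calls were rejected at validation, so this picture still shows bare bench. I'll send rows with every key filled in.

{"name": "play_rows", "arguments": {
  "motion": [
    {"wx":-7,"wy":0,"wz":0,"dx":0,"dy":-1.0,"dz":-2.2,"gripper":9.4},
    {"wx":-14,"wy":0,"wz":0,"dx":0,"dy":-2.6,"dz":-6.2,"gripper":9.4},
    {"wx":-22,"wy":0,"wz":0,"dx":0,"dy":-4.4,"dz":-10.4,"gripper":9.4},
    {"wx":-30,"wy":0,"wz":0,"dx":0,"dy":-6.2,"dz":-14.6,"gripper":9.4},
    {"wx":-38,"wy":0,"wz":0,"dx":0,"dy":-8.0,"dz":-18.8,"gripper":9.4},
    {"wx":-46,"wy":0,"wz":0,"dx":0,"dy":-9.8,"dz":-23.0,"gripper":9.4},
    {"wx":-54,"wy":0,"wz":0,"dx":0,"dy":-11.6,"dz":-27.2,"gripper":9.4},
    {"wx":-62,"wy":0,"wz":0,"dx":0,"dy":-13.4,"dz":-31.6,"gripper":9.4},
    {"wx":-70,"wy":0,"wz":0,"dx":0,"dy":-15.2,"dz":-36,"gripper":9.4},
    {"wx":-76,"wy":0,"wz":0,"dx":0,"dy":-17,"dz":-40.2,"gripper":9.4},
    {"wx":-80,"wy":0,"wz":0,"dx":0,"dy":-18.4,"dz":-43.5,"gripper":9.4},
    {"wx":-80,"wy":0,"wz":0,"dx":0,"dy":-19.0,"dz":-44.9,"gripper":9.4}
  ],
  "squeeze": 30
}}

```text
time: 1.5
tool_pos: [0.5609, -0.1901, 0.2053]
orientation: [[0.0, 0.979, 0.205], [0.001, 0.205, -0.979], [-1.0, 0.001, -0.001]]
contact_force: [-0.1, -0.3, -0.1]
grip_width: 0.0939
```

Run:
```python
from h import *
st=robot.read_state()
for k in('time','joint_pos','qvel','tool_pos','orientation','contact_force','torque'):print(k,np.round(st[k],4))
s=snap('wrist');P=cloud(s);cv2.imwrite('pics/w2.png',s['pixels'])
px=s['pixels'].astype(int)
z=P[...,2];m=((z>.085)&(z<.1)&(px.max(2)>90)).astype(np.uint8)
k,l,stt,c=cv2.connectedComponentsWithStats(m)
for i in range(1,k):
    if stt[i,4]>200:
        q=P[l==i];print(stt[i],'mid',((q.max(0)+q.min(0))/2).round(4),(q.max(0)-q.min(0)).round(3),'medz',np.median(q[:,2]).round(4),[np.round(v,4) for v in cv2.minEnclosingCircle(q[:,:2].astype(np.float32))])
```

```text
time 1.5
joint_pos [-2.71176e+01  1.39130e+01  8.58188e+01  4.24000e-02  8.02639e+01
 -3.89301e+01]
qvel [11.8436  7.2834 -8.7223 -2.0203  2.0619 15.7714]
tool_pos [ 0.5609 -0.1901  0.2053]
orientation [[ 4.000e-04  9.788e-01  2.046e-01]
 [ 6.000e-04  2.046e-01 -9.788e-01]
 [-1.000e+00  5.000e-04 -5.000e-04]]
contact_force [-0.1307 -0.3326 -0.0544]
torque [-0.0586 -0.0807 -0.0258]
[ 223  161   57   57 2414] mid [ 0.5584 -0.193   0.0931] [0.051 0.053 0.013] medz 0.0968 [array([ 0.5579, -0.193 ]), np.float64(0.0268)]
```

View pics/w2.png

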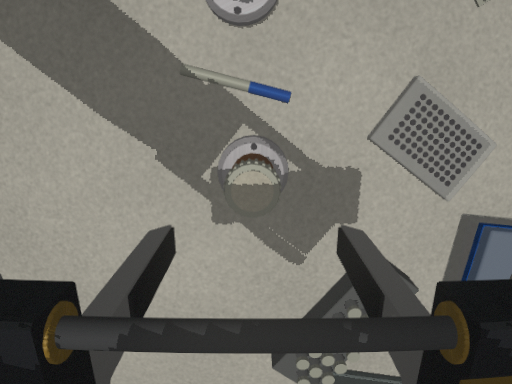

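{"name": "play_rows", "arguments": {
  "motion": [
    {"wx":0,"wy":0,"wz":0,"dx":1.0,"dy":-0.1,"dz":0,"gripper":9.4},
    {"wx":0,"wy":0,"wz":0,"dx":4,"dy":-0.1,"dz":0,"gripper":9.4},
    {"wx":0,"wy":0,"wz":0,"dx":7.5,"dy":-0.1,"dz":0,"gripper":9.4},
    {"wx":0,"wy":0,"wz":0,"dx":10.5,"dy":-0.1,"dz":0,"gripper":9.4},
    {"wx":0,"wy":0,"wz":0,"dx":12.5,"dy":-0.1,"dz":0,"gripper":9.4},
    {"wx":0,"wy":0,"wz":0,"dx":13.6,"dy":-0.1,"dz":0,"gripper":9.4},
    {"wx":0,"wy":0,"wz":0,"dx":14.0,"dy":-0.1,"dz":0,"gripper":9.4},
    {"wx":0,"wy":0,"wz":0,"dx":14.0,"dy":-0.1,"dz":0,"gripper":9.4},
    {"wx":0,"wy":0,"wz":0,"dx":14.0,"dy":-0.1,"dz":0,"gripper":9.4}
  ]
}}

```text
time: 2.45
tool_pos: [0.559, -0.1939, 0.0668]
orientation: [[0.002, 0.98, 0.2], [-0.001, 0.2, -0.98], [-1.0, 0.002, 0.002]]
contact_force: [-0.6, -0.2, -0.1]
grip_width: 0.0943
```

Run:
```python
from h import *
st=robot.read_state()
for k in('time','joint_pos','tool_pos','contact_force','torque'):print(k,np.round(st[k],4))
s=snap('wrist');cv2.imwrite('pics/w3.png',np.clip(s['pixels']*1.5,0,255).astype(np.uint8))
```

```text
time 2.45
joint_pos [-2.75086e+01  2.20701e+01  9.28329e+01 -6.30000e-03  6.49551e+01
 -3.90551e+01]
tool_pos [ 0.559  -0.1939  0.0668]
contact_force [-0.6398 -0.2472 -0.0861]
torque [-0.0458 -0.1028  0.0295]
```

View pics/w3.png

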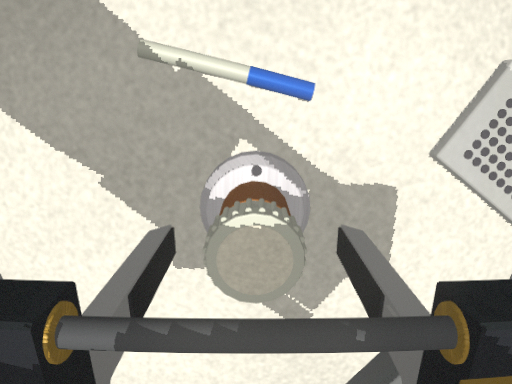

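The lid is centred at about (255,253), midway between the fingers at 175 and 338. I'll close the gripper.

{"name": "play_rows", "arguments": {
  "motion": [
    {"wx":0,"wy":0,"wz":0,"dx":0,"dy":0,"dz":0,"gripper":6.5},
    {"wx":0,"wy":0,"wz":0,"dx":0,"dy":0,"dz":0,"gripper":6.0},
    {"wx":0,"wy":0,"wz":0,"dx":0,"dy":0,"dz":0,"gripper":5.5},
    {"wx":0,"wy":0,"wz":0,"dx":0,"dy":0,"dz":0,"gripper":4.5},
    {"wx":0,"wy":0,"wz":0,"dx":0,"dy":0,"dz":0,"gripper":4.5},
    {"wx":0,"wy":0,"wz":0,"dx":0,"dy":0,"dz":0,"gripper":4.5},
    {"wx":0,"wy":0,"wz":0,"dx":0,"dy":0,"dz":0,"gripper":4.5},
    {"wx":0,"wy":0,"wz":0,"dx":0,"dy":0,"dz":0,"gripper":4.5}
  ],
  "squeeze": 30
}}

```text
time: 3.3
tool_pos: [0.5582, -0.1929, 0.0654]
orientation: [[-0.0, 0.98, 0.201], [0.0, 0.201, -0.98], [-1.0, -0.0, -0.0]]
contact_force: [-0.4, -0.7, 0.1]
grip_width: 0.0499
```

Run:
```python
from h import *
st=robot.read_state()
for k in('time','joint_pos','tool_pos','contact_force','torque','grip_width'):print(k,np.round(st[k],4))
s=snap('wrist');cv2.imwrite('pics/w4.png',np.clip(s['pixels']*1.5,0,255).astype(np.uint8))
```

```text
time 3.3
joint_pos [-2.74616e+01  2.21516e+01  9.29080e+01  4.70000e-03  6.49452e+01
 -3.90524e+01]
tool_pos [ 0.5582 -0.1929  0.0654]
contact_force [-0.4388 -0.6655  0.0828]
torque [ 0.0005 -0.1104  0.008 ]
grip_width 0.0499
```

View pics/w4.png

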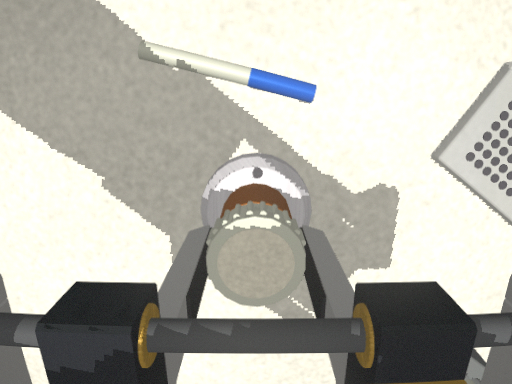

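{"name": "play_rows", "arguments": {
  "motion": [
    {"wx":3,"wy":0,"wz":0,"dx":0.02,"dy":0,"dz":0,"gripper":4.5},
    {"wx":8,"wy":0,"wz":0,"dx":0.056,"dy":0,"dz":0,"gripper":4.5},
    {"wx":14,"wy":0,"wz":0,"dx":0.1,"dy":0,"dz":0,"gripper":4.5},
    {"wx":20,"wy":0,"wz":0,"dx":0.14,"dy":0,"dz":0,"gripper":4.5},
    {"wx":26,"wy":0,"wz":0,"dx":0.18,"dy":0,"dz":0,"gripper":4.5},
    {"wx":32,"wy":0,"wz":0,"dx":0.22,"dy":0,"dz":0,"gripper":4.5},
    {"wx":37,"wy":0,"wz":0,"dx":0.26,"dy":0,"dz":0,"gripper":4.5},
    {"wx":40,"wy":0,"wz":0,"dx":0.28,"dy":0,"dz":0,"gripper":4.5}
  ],
  "squeeze": 30
}}

```text
time: 4.15
tool_pos: [0.5577, -0.1929, 0.0626]
orientation: [[-0.001, 0.879, -0.477], [0.0, -0.477, -0.879], [-1.0, -0.001, 0.0]]
contact_force: [-1.4, 0.8, 0.3]
grip_width: 0.0495
```

```bash
cat > r.py <<'E'
from h import *
import sys
st=robot.read_state()
for k in('time','joint_pos','tool_pos','contact_force','torque','grip_width'):print(k,np.round(st[k],4))
y=np.array(st['orientation'])[:,1];print('yaw',np.degrees(np.arctan2(y[1],y[0])))
s=snap('wrist');P=cloud(s);cv2.imwrite(f'pics/{sys.argv[1]}.png',np.clip(s['pixels']*1.5,0,255).astype(np.uint8))
z=P[235:285,230:280,2];print('lid top',np.median(z))
E
python3 r.py w5
```

```text
time 4.15
joint_pos [-2.74630e+01  2.23577e+01  9.30122e+01 -2.62000e-02  6.46922e+01
  1.06890e+00]
tool_pos [ 0.5577 -0.1929  0.0626]
contact_force [-1.3854  0.8365  0.3322]
torque [0.0464 0.1632 0.1783]
grip_width 0.0495
yaw -28.520630411393988
lid top 0.09409191937387935
```

View pics/w5.png

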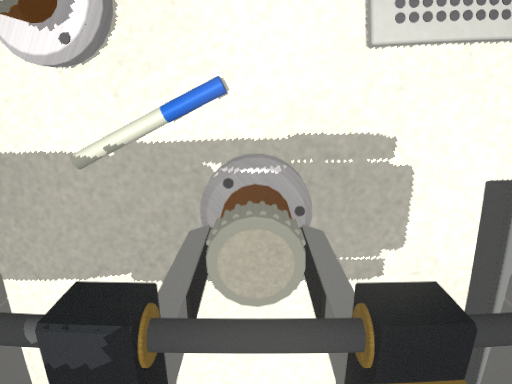

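{"name": "play_rows", "arguments": {
  "motion": [
    {"wx":5,"wy":0,"wz":0,"dx":0.035,"dy":0,"dz":0,"gripper":4.5},
    {"wx":10,"wy":0,"wz":0,"dx":0.07,"dy":0,"dz":0,"gripper":4.5},
    {"wx":15,"wy":0,"wz":0,"dx":0.105,"dy":0,"dz":0,"gripper":4.5},
    {"wx":20,"wy":0,"wz":0,"dx":0.14,"dy":0,"dz":0,"gripper":4.5},
    {"wx":24,"wy":0,"wz":0,"dx":0.17,"dy":0,"dz":0,"gripper":4.5},
    {"wx":24,"wy":0,"wz":0,"dx":0.17,"dy":0,"dz":0,"gripper":4.5}
  ],
  "squeeze": 30
}}

```text
time: 4.8
tool_pos: [0.5575, -0.1927, 0.0609]
orientation: [[-0.002, 0.611, -0.792], [0.001, -0.792, -0.611], [-1.0, -0.001, 0.001]]
contact_force: [-3.1, 1.4, 1.6]
grip_width: 0.0496
```

```bash
python3 r.py w6
```

```text
time 4.8
joint_pos [-2.74623e+01  2.24812e+01  9.30760e+01 -1.25000e-02  6.45381e+01
  2.48949e+01]
tool_pos [ 0.5575 -0.1927  0.0609]
contact_force [-3.0541  1.4342  1.5638]
torque [ 0.1285  0.4149 -0.0291]
grip_width 0.0496
yaw -52.351895136868755
lid top 0.09235861879850145
```

{"name": "play_rows", "arguments": {
  "motion": [
    {"wx":4,"wy":0,"wz":0,"dx":0.03,"dy":0,"dz":0,"gripper":4.5},
    {"wx":8,"wy":0,"wz":0,"dx":0.055,"dy":0,"dz":0,"gripper":4.5},
    {"wx":10,"wy":0,"wz":0,"dx":0.07,"dy":0,"dz":0,"gripper":4.5}
  ],
  "squeeze": 30
}}

```text
time: 5.15
tool_pos: [0.5574, -0.1926, 0.0602]
orientation: [[-0.002, 0.464, -0.886], [0.001, -0.886, -0.464], [-1.0, -0.001, 0.001]]
contact_force: [-2.4, 1.8, 2.3]
grip_width: 0.0496
```

```bash
python3 r.py w7
```

```text
time 5.15
joint_pos [-2.74603e+01  2.25331e+01  9.31012e+01 -9.00000e-03  6.44710e+01
  3.49224e+01]
tool_pos [ 0.5574 -0.1926  0.0602]
contact_force [-2.4482  1.7685  2.3025]
torque [0.2114 0.4572 0.2156]
grip_width 0.0496
yaw -62.37895709859526
lid top 0.09167104095590418
```

View pics/w7.png

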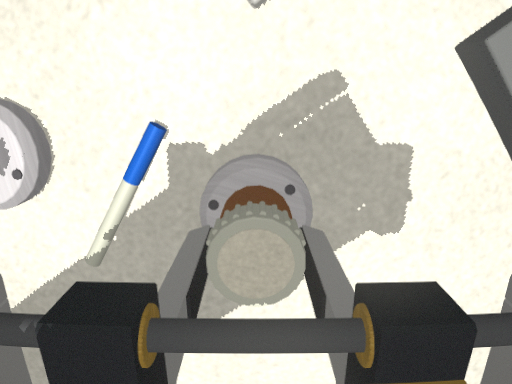

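{"name": "play_rows", "arguments": {
  "motion": [
    {"wx":2,"wy":0,"wz":0,"dx":0.015,"dy":0,"dz":0,"gripper":4.5},
    {"wx":4,"wy":0,"wz":0,"dx":0.03,"dy":0,"dz":0,"gripper":4.5}
  ],
  "squeeze": 30
}}

```text
time: 5.4
tool_pos: [0.5574, -0.1926, 0.0599]
orientation: [[-0.002, 0.401, -0.916], [0.001, -0.916, -0.401], [-1.0, -0.001, 0.001]]
contact_force: [-3.1, 0.7, 2.6]
grip_width: 0.0495
```

```bash
python3 r.py w8
```

```text
time 5.4
joint_pos [-2.74621e+01  2.25526e+01  9.31101e+01 -8.30000e-03  6.44426e+01
  3.88758e+01]
tool_pos [ 0.5574 -0.1926  0.0599]
contact_force [-3.074   0.6582  2.5887]
torque [0.2639 0.5044 0.22  ]
grip_width 0.0495
yaw -66.3344323985652
lid top 0.09140150485896067
```

{"name": "play_rows", "arguments": {
  "motion": [
    {"wx":2,"wy":0,"wz":0,"dx":0.015,"dy":0,"dz":0,"gripper":4.5},
    {"wx":4,"wy":0,"wz":0,"dx":0.025,"dy":0,"dz":0,"gripper":4.5}
  ],
  "squeeze": 30
}}

```text
time: 5.65
tool_pos: [0.5574, -0.1926, 0.0597]
orientation: [[-0.002, 0.338, -0.941], [0.001, -0.941, -0.338], [-1.0, -0.001, 0.002]]
contact_force: [-3.2, 2.5, 3.4]
grip_width: 0.0494
```

```bash
python3 r.py w9
```

```text
time 5.65
joint_pos [-2.74514e+01  2.25682e+01  9.31164e+01 -2.42000e-02  6.44239e+01
  4.27935e+01]
tool_pos [ 0.5574 -0.1926  0.0597]
contact_force [-3.2197  2.4536  3.4436]
torque [0.3368 0.5692 0.9325]
grip_width 0.0494
yaw -70.23450709714912
lid top 0.09119933449427313
```

The moment jumped from 0.22 to 0.93 N m after about 82° of turn, so the lid has hit its stop. I'll release and lift.

{"name": "play_rows", "arguments": {
  "motion": [
    {"wx":4,"wy":0,"wz":0,"dx":0.0,"dy":0,"dz":0,"gripper":9.4},
    {"wx":0,"wy":0,"wz":0,"dx":0,"dy":0,"dz":0,"gripper":9.4},
    {"wx":0,"wy":0,"wz":0,"dx":0,"dy":0,"dz":0,"gripper":9.4},
    {"wx":0,"wy":0,"wz":0,"dx":0,"dy":0,"dz":0,"gripper":9.4},
    {"wx":0,"wy":0,"wz":0,"dx":0,"dy":0,"dz":0,"gripper":9.4},
    {"wx":0,"wy":0,"wz":0,"dx":0,"dy":0,"dz":0,"gripper":9.4},
    {"wx":0,"wy":0,"wz":0,"dx":0,"dy":0,"dz":0,"gripper":9.4}
  ]
}}

```text
time: 6.4
tool_pos: [0.5582, -0.193, 0.0597]
orientation: [[0.0, 0.335, -0.942], [-0.0, -0.942, -0.335], [-1.0, 0.0, -0.0]]
contact_force: [-0.7, -0.2, 0.7]
grip_width: 0.0939
```

```bash
python3 r.py w10
```

```text
time 6.4
joint_pos [-2.74675e+01  2.25914e+01  9.30832e+01  1.80000e-03  6.43152e+01
  4.29504e+01]
tool_pos [ 0.5582 -0.193   0.0597]
contact_force [-0.7467 -0.2046  0.6553]
torque [-0.0179 -0.0174  0.0106]
grip_width 0.0939
yaw -70.41856574236266
lid top 0.09135316678492729
```

View pics/w10.png

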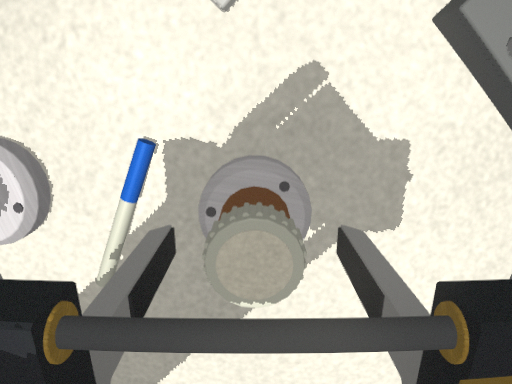

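The fingers are clear of the lid, at about (255,262). I'll lift and check with the fixed cameras.

{"name": "play_rows", "arguments": {
  "motion": [
    {"wx":0,"wy":0,"wz":0,"dx":-1,"dy":0,"dz":0,"gripper":9.4},
    {"wx":0,"wy":0,"wz":0,"dx":-4,"dy":0,"dz":0,"gripper":9.4},
    {"wx":0,"wy":0,"wz":0,"dx":-8,"dy":0,"dz":0,"gripper":9.4},
    {"wx":0,"wy":0,"wz":0,"dx":-12,"dy":0,"dz":0,"gripper":9.4},
    {"wx":0,"wy":0,"wz":0,"dx":-14,"dy":0,"dz":0,"gripper":9.4},
    {"wx":0,"wy":0,"wz":0,"dx":-15,"dy":0,"dz":0,"gripper":9.4},
    {"wx":0,"wy":0,"wz":0,"dx":-15,"dy":0,"dz":0,"gripper":9.4},
    {"wx":0,"wy":0,"wz":0,"dx":-15,"dy":0,"dz":0,"gripper":9.4},
    {"wx":0,"wy":0,"wz":0,"dx":-15,"dy":0,"dz":0,"gripper":9.4}
  ]
}}

```text
time: 7.35
tool_pos: [0.5569, -0.1924, 0.2075]
orientation: [[-0.004, 0.335, -0.942], [0.002, -0.942, -0.335], [-1.0, -0.003, 0.003]]
contact_force: [0.2, -1.1, -0.2]
grip_width: 0.094
```

Run:
```python
from h import *
st=robot.read_state();print(st['tool_pos'],st['contact_force'],np.abs(st['qvel']).max())
for n in('wrist','scene'):
    s=snap(n);P=cloud(s);d=np.hypot(P[...,0]-.5585,P[...,1]+.193);z=P[...,2]
    m=(d<.018)&(z>.08)&(z<.105)&(s['z_map']>0);print(n,m.sum(),np.median(z[m]) if m.any() else None)
    cv2.imwrite(f'pics/end_{n}.png',np.clip(s['pixels']*1.5,0,255).astype(np.uint8))
```

```text
[ 0.55692307 -0.19237734  0.20745229] [ 0.23637553 -1.05847387 -0.16713182] 0.24351271951193795
wrist 1193 0.09144113599533094
scene 211 0.09140748596328185
```

View pics/end_scene.png

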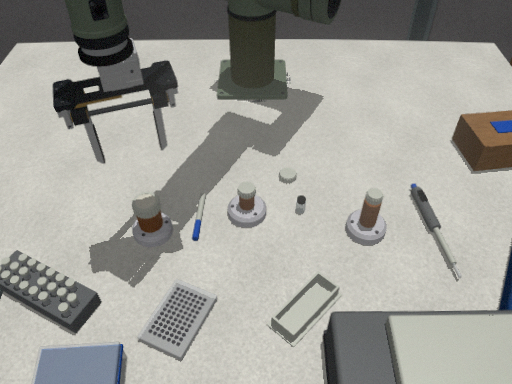

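```bash
python3 -c "
from bench import robot
print(robot.job_done())"
```

```text
the job is handed in; nothing more can be done
None
```

The wide pot's lid is screwed down to its stop, the gripper has let go, and the job is handed in. No verdict was reported.

- **Turn:** I gripped the lid across its diameter at 30 N and turned it about 82° clockwise in one grasp, letting the tool sink with the thread. The moment held near 0.2 N m, then jumped to 0.93 N m, which I took as the stop.
- **After release:** The arm was lifted to about 0.21 m and was almost still, with about 1 N of residual force. It took about 7.5 s of the 29 s allowed. The gripper's route stayed well clear of the small and tall pots.
- **Lid height:** The lid top sank about 5.4 mm, from 96.8 to 91.4 mm, which fits about 80° of thread.
- **What disagreed:** The final top reads 91.4 mm in both the wrist and scene cameras, against 90 mm expected when tight. The starting height also read about 1 mm above the highest the lid could have stood, so I put this down to camera offset. The 82° turned is slightly over the 80° maximum, probably from slack or slip at the stop.
- **Rejected calls:** My first two move calls were rejected before the arm moved, apparently because the rows left out some keys.

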